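Brace the cinnamon jar and unscrew its tight lid

TASK

Stand the red-lidded jar of cinnamon sticks in the square pocket of the wooden bracing block, fully home and upright, so that it cannot spin; then unscrew its tight lid anticlockwise, stop turning once the threads let go, and lift the lid off with the jar left seated in the block. Finish while still holding the lid level, straight over the jar's open mouth, with two or three centimetres of clear air between them; do not put it down or let go. Leave the green-lidded jar and all the other things on the counter where they are.

Things in the scene. Friction and masses are not known exactly. Their poses are not given: they have to be found in the camera images.
- jar: Loose square glass jar of cinnamon sticks, 0.22 to 0.45 kg; body 60 x 60 mm, 74 mm high, shoulder narrowing to 81 mm, round neck above. Origin: centre of its underside; z up; x and y square to its flat sides. Starts upright on the counter, red lid screwed tight. Standing free it just spins along with the lid. It may be lifted and carried by the lid, pinched across it.
- lid: Loose red round lid, 60 mm across, 22 mm high, 50 g; white mark on top along its own x. Origin: centre of its underside; z up. Screwed tight, its underside is 84 mm above the jar's underside and its x lines up with the jar's x. Turns anticlockwise seen from above (about +z) to open, with roughly 0.2 N m. May be turned in strokes with regrasps: it stays where it is left.
- lid_top (a point): Centre of the lid's top, 22 mm above its underside. A sprung rubber ring pushes the lid up with 8 N. It rises 2 mm over the first 1.3 rad (75 degrees) of turn from tight, against the jar; there the threads let go and the spring lifts it about 2 mm more. It comes off at any turn from 1.3 to 1.75 rad (a stop); 1.5 is best. Pulled earlier, it lifts the whole jar.
- jar_mouth (a point): Centre of the jar's mouth, 103 mm above its underside, on its axis: the top of the rubber ring with the lid on. With the lid off the ring rises 4 mm, to 107 mm. Hidden under the lid at the start.
- nest: Fixed beech bracing block, 130 x 130 mm, 42 mm high, with a square pocket in the middle of its top, 64 x 64 mm (the jar has 2 mm of play on each side), 32 mm deep, its mouth chamfered by 4 mm. Origin: centre of its underside; x and y square to its sides and to the pocket's. The jar fits any of the four ways round.
- nest_floor (a point): Centre of the floor of the pocket, 10 mm above the counter; the jar's underside rests here when fully home.
- allspice_jar: Bystander: jar of the same shape, with dark round berries and a green lid (106 mm high in all). Origin: centre of its underside.
- rolling_pin: Bystander: beech rolling pin, 54 mm thick, 394 mm long along its y. Origin: under its middle, on the counter.
- pie_tin: Bystander: empty aluminium pie tin, 210 mm across, 32 mm high. Origin: centre of its underside.
- ramekin: Bystander: white ceramic ramekin, 76 mm across, 45 mm high. Origin: centre of its underside.
- cutter: Bystander: round steel pastry cutter, 68 mm across, 35 mm high. Origin: centre of its underside.
- bowl: Bystander: white bowl of diced apple, 230 mm across, 85 mm high. Origin: centre of its underside.
- cinnamon: Bystander: two loose cinnamon sticks side by side, 124 x 28 mm, 14 mm high, lying along its x. Origin: under their middle, on the counter.
- spoon: Bystander: wooden spoon lying along its x, handle to -x. Origin: under it, on the counter.

How it is judged:
By the outcome, as a careful person would: the job done as asked, in the order asked, and still so for the second after the job is handed in, while the arm keeps its last pose, push and grip.
It also fails if it takes over 58 s, if anything falls off the work surface, if the arm or the gripper's body presses on something with over 40 N, if the wrist force passes 120 N, or if a joint passes its speed limit or range.

ROBOT

A 7-joint arm with a two-finger parallel gripper is mounted at the origin on the work surface. World frame = base frame: x ahead of the robot, y to its left, z up, the work surface at z = 0. Lengths are in m, angles in rad, forces in N, time in s.
With the tool pointing down it reaches from about 0.375 to 0.925 m from the base axis. Payload 3.1 kg.
Tool frame: the origin (TCP) lies midway between the tips of the shut fingers; the grasp point (between the pads) lies 19 mm behind it (arm.pinch_z is the distance from the TCP to the grasp point, in m); z points along the fingers, y is the line along which they close (so a half turn about z gives the same grasp; the last joint's range is limited). The gripper opens to 85 mm and grips with 20 to 120 N. Pads are 22 mm wide; open, the fingers measure 114 mm over their backs; the gripper's body (76 mm by 85 mm) begins 54 mm behind the grasp point. The pads swing forward as they close: fully open they stand 13 mm farther back than shut.
Start: joints at [-1.366, 0.383, 0.044, 1.598, -0.018, 1.161, -0.05], TCP at [0.194, 0.62, 0.231] pointing down, gripper open.
Joint ranges: [-2.61, 2.61], [-0.41, 2.15], [-1.48, 1.57], [0, 2.5], [-1.57, 4.71], [0.05, 1.97], [-2.85, 2.85]. Speed limits (rad/s): [2.79, 2.79, 3.14, 3.14, 3.14, 3.14, 3.14].

INTERFACE

Orientations are given as a unit quaternion [w, x, y, z].
In Python, from station import arm, viewer, get_state gives the robot as it stands (arm), with the cameras (viewer) and the readings as plain functions.
- The arm moves only by the tool nudge_tcp, called after "Request:" as name([rows], argument=value, ...), one row to a line, values as JSON. Schema: {"type":"object","properties":{"steps":{"type":"array","items":{"type":"array","items":{"type":"number"},"minItems":7,"maxItems":7},"minItems":1,"maxItems":8},"only":{"type":"string"},"quiet":{"type":"boolean"},"lines":{"type":"string"}},"required":["steps"],"additionalProperties":false}. steps is a list of rows, 1 to 8 of them, each of 7 numbers: a rotation vector rx, ry, rz in rad, then dx, dy, dz in m, then the opening from 0.0 (shut) to 1.0 (fully open); each row is the pose to reach, as a shift and turn from the pose commanded when the call began, along the tool's axes at that moment; what a row does not reach only later rows make up. A row lasts 1/8 s, in which the tool goes at most 0.0625 m and 0.188 rad, less where a joint would pass 70% of its speed; a pose out of reach is approached as far as the arm can. The fingers move at their own pace and stop on an object; the grip force is fixed at half the most. Time passes only in rows, so rows that do not move let the fingers close. The tool returns the time, the measured TCP pose, the force, the opening and the grip force at its end. only (a regular expression) keeps the lines of the reply that match it, lines (a string "A,B") keeps lines A to B, and quiet returns only ok. Input that does not fit is refused with a message, and nothing moves.
- get_state(): the state, without advancing time (a new reading comes with each control period).
- viewer.grab_frame(name): name is "scene" or "top"; returns the picture (400x640x3 uint8, blue, green, red); there is no depth.
- viewer.camera_info(name): a dict with "mtx" (3x3 intrinsics, pixels), "D" ([k1, k2, p1, p2, k3] as OpenCV has them; the pictures are not rectified), "rvec" (rotation vector, rad) and "tvec" (3), from world to camera coordinates, as OpenCV has them. Camera axes: x right, y down, z forward; pixel columns grow to the right and rows downward; lengths in m; the calibration is good to about 2 mm. A picture is of the moment at which its call begins. camera_info takes no time and is no camera call.
- arm.sign_off(): hands the job in; it is judged then, once.
The state is a dict: "t": time; "q": joint angles; "dq": joint speeds; "joint_efforts": joint torques, N m; "tool_pos": TCP position; "ee_rot": TCP orientation; "contact_force": force on the tool from outside, world axes, zero at the start; "torque": the same for the moment, N m; "width": opening from 0.0 (shut) to 1.0 (fully open); "gripper_force": force on a finger pad.
Only numpy, scipy, OpenCV 4.12 (cv2) and the standard library are available. Lean on these libraries where they do the work, as an engineer would, in place of code of your own. Each camera call takes 0.05 s, during which the arm holds its last target. There are 200 camera calls.

## Working session

There is one attempt and no reset: what is moved stays moved. The work goes in short steps, Python scripts to look and compute and a tool call to move; the robot and the scene stay as the last step left them, time stands still between calls to the robot, and variables do not carry over. Pictures are saved under pics/ and viewed, at most 10 in all, crops included, and the job is handed in when it is done.

```bash
ls; mkdir -p pics
```

Run:
```python
from station import arm, viewer, get_state
import cv2
print(get_state(), arm.pinch_z)
for n in("scene","top"):
    cv2.imwrite(f"pics/{n}0.png",viewer.grab_frame(n)); print(n,viewer.camera_info(n))
```

```text
pics
station.py
{'t': 0.0, 'q': array([-1.3658069 ,  0.38382719,  0.04379842,  1.59959069, -0.0179246 ,
        1.16117308, -0.04988308]), 'dq': array([ 0.0006849 ,  0.00030999,  0.00038895, -0.00013743, -0.00184215,
        0.0011296 , -0.00019771]), 'joint_efforts': array([-1.83625190e-05, -4.33450913e+01,  1.02455758e+00, -2.49510062e+01,
        1.06412399e-02,  1.14321650e-02, -2.45008792e-06]), 'tool_pos': array([0.19351593, 0.61953774, 0.22988388]), 'ee_rot': array([-1.44993643e-04,  1.50757817e-01,  9.88569867e-01, -1.29521674e-03]), 'contact_force': array([-0.82086903, -0.22607169, -0.78764032]), 'torque': array([ 0.0334344 ,  0.02628652, -0.00165682]), 'gripper_force': 0.0, 'width': 0.9989502914721827} 0.0187
scene {'mtx': array([[361.78672097,   0.        , 323.09150758],
       [  0.        , 361.78672097, 197.77166829],
       [  0.        ,   0.        ,   1.        ]]), 'D': array([-0.01820421,  0.        ,  0.        ,  0.        ,  0.        ]), 'rvec': array([ 1.27170121,  2.21168465, -1.01474629]), 'tvec': array([ 0.26411926, -0.27251289,  1.33937518])}
top {'mtx': array([[416.25660556,   0.        , 322.06833558],
       [  0.        , 416.25660556, 196.79451163],
       [  0.        ,   0.        ,   1.        ]]), 'D': array([-0.09209988,  0.        ,  0.        ,  0.        ,  0.        ]), 'rvec': array([ 2.16361482, -2.18536412,  0.07855774]), 'tvec': array([0.03485491, 0.57745308, 1.1912502 ])}
```

View pics/top0.png

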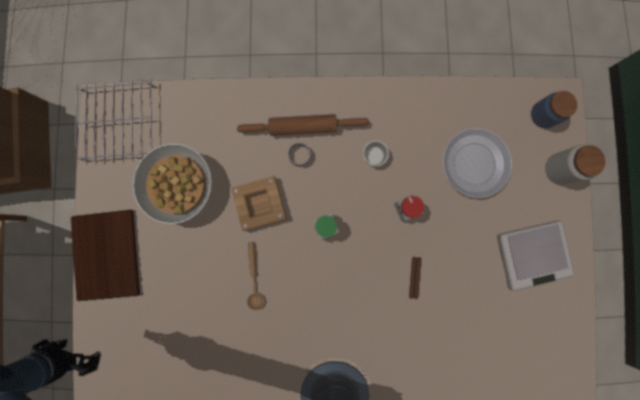

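View pics/scene0.png

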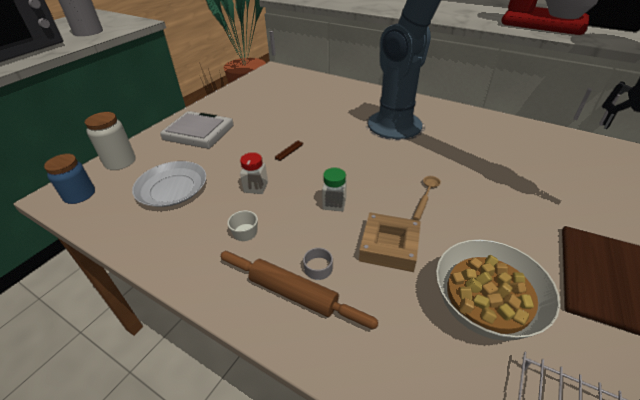

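The top view shows the red lid at about (413,208), the block at (260,203) and the green lid at (327,227). Next I'll enlarge the parts that matter and segment them.

Create h.py:
```python
from station import arm, viewer, get_state
import cv2, numpy as np
from scipy.spatial.transform import Rotation as R
C={n:viewer.camera_info(n) for n in("scene","top")}
def proj(n,P): c=C[n]; return cv2.projectPoints(np.array(P,float).reshape(-1,3),c["rvec"],c["tvec"],c["mtx"],c["D"])[0].reshape(-1,2)
def back(n,uv,z):
    c=C[n]; u=cv2.undistortPoints(np.array(uv,float).reshape(-1,1,2),c["mtx"],c["D"]).reshape(-1,2)
    Rm=cv2.Rodrigues(c["rvec"])[0]; o=-Rm.T@c["tvec"]; d=np.c_[u,np.ones(len(u))]@Rm
    return o+d*((z-o[2])/d[:,2])[:,None]
def red(im,hue=0):
    h=cv2.cvtColor(im,cv2.COLOR_BGR2HSV).astype(int); d=abs((h[...,0]-hue+90)%180-90)
    return ((d<8)&(h[...,1]>190)&(h[...,2]>70)).astype(np.uint8)
```

Run:
```python
from h import *
t=cv2.imread("pics/top0.png"); s=cv2.imread("pics/scene0.png")
def crop(im,x,y,r): return cv2.resize(im[y-r:y+r,x-r:x+r],(390,390),interpolation=cv2.INTER_CUBIC)
a=np.hstack([crop(t,412,208,20),crop(t,260,204,32)])
cv2.imwrite("pics/c1.png",a)
b=np.hstack([crop(s,254,172,28),crop(s,390,242,40)])
cv2.imwrite("pics/c2.png",b)
for n,im,box in(("top",t,(385,180,440,235)),("scene",s,(230,140,280,200))):
    m=red(im); k=np.zeros_like(m); x0,y0,x1,y1=box; k[y0:y1,x0:x1]=m[y0:y1,x0:x1]
    yy,xx=np.nonzero(k); print(n,len(xx),xx.mean(),yy.mean(),xx.min(),xx.max(),yy.min(),yy.max())
    print(back(n,[[xx.mean(),yy.mean()]],.098))
```

```text
<stdin>:10: RuntimeWarning: Mean of empty slice.
  ret = ret.dtype.type(ret / rcount)
Traceback (most recent call last):
ValueError: zero-size array to reduction operation minimum which has no identity
```

View pics/c1.png

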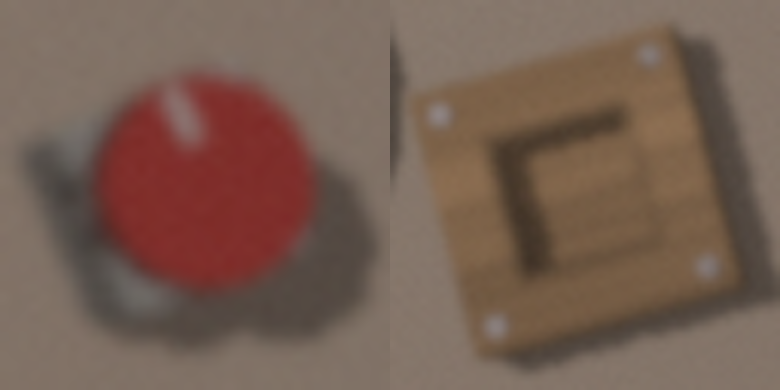

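View pics/c2.png

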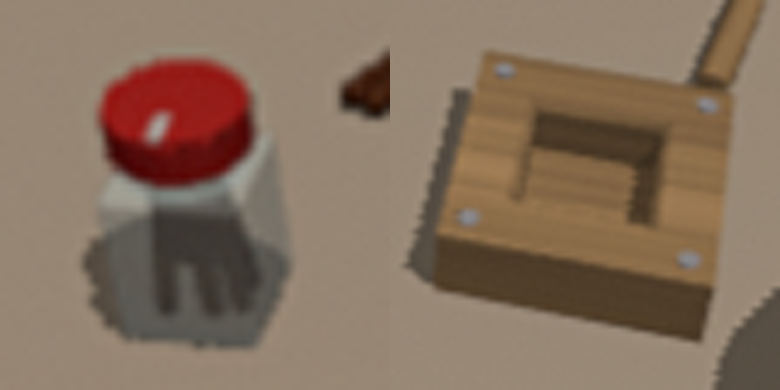

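The crops give the block's four screws, with the pocket square to the sides, the lid outline, and its mark pointing up and left in the top view. I'll fit the poses using both cameras.

```bash
sed -i 's/>190)&(h\[...,2\]>70/>140)\&(h[...,2]>60/' h.py
```

Add to h.py:
```python
from scipy.optimize import least_squares, linear_sum_assignment
def lidmask(n,im,box):
    x0,y0,x1,y1=box; m=red(im[y0:y1,x0:x1]); m=cv2.morphologyEx(m,cv2.MORPH_CLOSE,np.ones((5,5)))
    k,l,st,_=cv2.connectedComponentsWithStats(m); i=1+st[1:,4].argmax()
    return cv2.findContours((l==i).astype(np.uint8),0,1)[0][0].reshape(-1,2)+[x0,y0]
def hullc(n,p,z):
    a=np.linspace(0,2*np.pi,72,0); c=np.c_[p[0]+.03*np.cos(a),p[1]+.03*np.sin(a)]
    P=np.vstack([np.c_[c,0*a+z],np.c_[c,0*a+z+.022]]); h=cv2.convexHull(proj(n,P).astype(np.float32)); m=cv2.moments(h)
    return np.array([m["m10"],m["m01"]])/m["m00"],m["m00"]
def cc(ct): # contour centroid, hull; +area half-pixel growth
    m=cv2.moments(cv2.convexHull(ct.astype(np.int32))); return np.array([m["m10"],m["m01"]])/m["m00"],m["m00"]
```

Run:
```python
from h import *
t=cv2.imread("pics/top0.png"); s=cv2.imread("pics/scene0.png")
obs={"top":cc(lidmask("top",t,(385,180,440,235))),"scene":cc(lidmask("scene",s,(230,140,280,200)))}
for ns in(["top"],["scene"],["top","scene"]):
    r=least_squares(lambda p:np.concatenate([hullc(n,p,.084)[0]-obs[n][0] for n in ns]),[.5,-.2],diff_step=1e-4)
    print("lid",ns,r.x,r.fun,[(obs[n][1],hullc(n,r.x,.084)[1]) for n in ns])
lx=r.x
px=lambda c,o,k,off:(np.array(c,float)-[off,0]+.5)/k-.5+o
T=px([(440,115),(650,55),(707,267),(495,327)],[228,172],390/64,390)
S=px([(505,70),(708,104),(688,259),(470,217)],[350,202],390/80,390)
P=back("top",T,.042);Q=back("scene",S,.042); print(P.mean(0),Q.mean(0));print(P[:,:2]);print(Q[:,:2])
for A in(P,Q):
    d=A[1]-A[0]; e=A[2]-A[1]; print("edge yaw deg",np.degrees([np.arctan2(d[1],d[0]),np.arctan2(e[1],e[0])]),np.linalg.norm(d),np.linalg.norm(e))
# lid mark
m=back("top",px([(183,115)],[392,188],390/40,0),.106)[0]; m2=back("scene",px([(156,127)],[226,144],390/56,0),.106)[0]
for q in(m,m2): v=q[:2]-lx; print("mark",np.linalg.norm(v),np.degrees(np.arctan2(v[1],v[0])))
# jar base corners scene: (112,340)?,(258,347),(290,265)
print(back("scene",px([(125,340),(258,347),(290,265)],[226,144],390/56,0),0))
g=get_state(); print("tool",g["tool_pos"],R.from_quat(g["ee_rot"],scalar_first=True).as_matrix())
g=cc(np.argwhere((lambda h:(h[...,1]>120)&(abs(h[...,0]-65)<15))(cv2.cvtColor(t,cv2.COLOR_BGR2HSV)[200:250,305:350]))[:,::-1]+[305,200])[0]
print("green",back("top",[g],.1))
```

```text
lid ['top'] [ 0.54220266 -0.21980375] [3.99258226e-07 9.90463604e-08] [(315.0, 408.37978891981766)]
lid ['scene'] [ 0.54231329 -0.21920004] [-1.34817822e-06  1.84354462e-07] [(291.5, 347.87305176095106)]
lid ['top', 'scene'] [ 0.54216299 -0.21959232] [-0.07601027  0.01525677 -0.07474114 -0.06698323] [(315.0, 408.3606697958894), (291.5, 347.67557843460236)]
[0.56065927 0.2150817  0.042     ] [0.55949837 0.21566734 0.042     ]
[[0.59732503 0.2787211 ]
 [0.62484055 0.17839147]
 [0.52395547 0.15136188]
 [0.49651606 0.25185236]]
[[0.52332923 0.15197012]
 [0.49509164 0.25195279]
 [0.59631684 0.27897434]
 [0.62325576 0.17977208]]
edge yaw deg [ -74.66364539 -165.00131741] 0.10403431827678113 0.10444327596159644
edge yaw deg [105.77099907  14.94630024] 0.10389367236312566 0.1047697819277036
mark 0.02071745240273314 20.95329440243336
mark 0.019769845044555177 20.7032558073991
[[ 5.79489107e-01 -2.35007257e-01 -1.11022302e-16]
 [ 5.55372278e-01 -1.83061827e-01  0.00000000e+00]
 [ 5.04695356e-01 -2.04884520e-01  0.00000000e+00]]
tool [0.1935477  0.61958347 0.22996808] [[-9.54526611e-01  2.98125046e-01 -6.36268277e-04]
 [ 2.98125703e-01  9.54523542e-01 -2.42329076e-03]
 [-1.15110620e-04 -2.50278344e-03 -9.99996861e-01]]
green [[nan nan nan]]h.py:23: RuntimeWarning: invalid value encountered in divide
  m=cv2.moments(cv2.convexHull(ct.astype(np.int32))); return np.array([m["m10"],m["m01"]])/m["m00"],m["m00"]
```

Add to h.py:
```python
def go(x,y,z,yaw):
    "tool-frame [rotvec, shift] from the present pose to TCP x,y,z, tool down, closing axis at yaw deg (mod 180)"
    s=get_state(); M=R.from_quat(s["ee_rot"],scalar_first=True)
    best=None
    for k in(0,180):
        a=np.radians(yaw+k); Y=np.array([np.cos(a),np.sin(a),0]); Z=np.array([0,0,-1.])
        r=(M.inv()*R.from_matrix(np.c_[np.cross(Y,Z),Y,Z])).as_rotvec()
        if best is None or np.linalg.norm(r)<np.linalg.norm(best): best=r
    d=M.inv().apply(np.array([x,y,z])-s["tool_pos"])
    print("rot",best.round(4),"shift",d.round(4),"dist",np.linalg.norm(d).round(3))
def st():
    s=get_state(); Y=R.from_quat(s["ee_rot"],scalar_first=True).as_matrix()
    print("t",round(s["t"],2),"p",s["tool_pos"].round(4),"yaw",np.degrees(np.arctan2(Y[1,1],Y[0,1])).round(2),"tilt",Y[:2,2].round(4),"F",s["contact_force"].round(1),"M",s["torque"].round(2),"w",round(s["width"],3),"g",round(s["gripper_force"],1),"q",s["q"].round(2))
```

```bash
python3 -c "
from h import *
go(.43,.25,.23,45)
go(.542,-.2195,.2,21)"
```

```text
rot [-0.0024  0.0007  0.4827] shift [-0.3359 -0.2823  0.0007] dist 0.439
rot [-0.0023  0.0012  0.9015] shift [-0.5828 -0.697   0.0318] dist 0.909
```

Request:
nudge_tcp([
  [-0.002,0.001,0.48,-0.336,-0.282,0,1],
  [-0.002,0.001,0.48,-0.336,-0.282,0,1],
  [-0.002,0.001,0.48,-0.336,-0.282,0,1],
  [-0.002,0.001,0.48,-0.336,-0.282,0,1],
  [-0.002,0.001,0.48,-0.336,-0.282,0,1],
  [-0.002,0.001,0.48,-0.336,-0.282,0,1],
  [-0.002,0.001,0.48,-0.336,-0.282,0,1],
  [-0.002,0.001,0.48,-0.336,-0.282,0,1],
])

```text
t: 1.1
tool_pos: [0.4334, 0.2446, 0.2311]
ee_rot: [0.0, 0.387, 0.922, 0.0]
contact_force: [-0.6, -0.0, -0.6]
width: 0.995
gripper_force: 0.0
```

```bash
python3 -c "
from h import *
st();go(.542,-.2195,.2,21)"
```

```text
t 1.1 p [0.4334 0.2446 0.2311] yaw 44.46 tilt [0.0008 0.0002] F [-0.6 -0.  -0.6] M [ 0.04 -0.01 -0.01] w 0.995 g 0.0 q [-0.96  0.09  0.38  1.97 -0.04  1.09  0.22]
rot [8.000e-04 2.000e-04 4.095e-01] shift [-0.4073 -0.2476  0.0311] dist 0.478
```

Request:
nudge_tcp([
  [0,0,0.41,-0.407,-0.248,0.031,1],
  [0,0,0.41,-0.407,-0.248,0.031,1],
  [0,0,0.41,-0.407,-0.248,0.031,1],
  [0,0,0.41,-0.407,-0.248,0.031,1],
  [0,0,0.41,-0.407,-0.248,0.031,1],
  [0,0,0.41,-0.407,-0.248,0.031,1],
  [0,0,0.41,-0.407,-0.248,0.031,1],
  [0,0,0.41,-0.407,-0.248,0.031,1],
])

```text
t: 2.1
tool_pos: [0.5442, -0.2139, 0.1987]
ee_rot: [-0.001, 0.562, 0.827, 0.0]
contact_force: [0.3, 0.5, 0.1]
width: 1.0
gripper_force: 0.0
```

Request:
nudge_tcp([
  [0,0,0,0,0,0,1],
  [0,0,0,0,0,0,1],
], quiet=true)

```text
ok
```

```bash
python3 -c "
from h import *
st();go(.542,-.2195,.072,21)"
```

```text
t 2.35 p [ 0.5442 -0.2097  0.1985] yaw 21.76 tilt [-0.0012  0.0038] F [ 0.3  1.1 -0.1] M [-0.   -0.05  0.08] w 1.001 g 0.0 q [-0.31  0.36  0.74  1.82 -0.27  1.07  0.91]
rot [ 0.0003 -0.004   0.0133] shift [-0.0088 -0.0057  0.1265] dist 0.127
```

Request:
nudge_tcp([
  [0,-0.004,0.013,-0.009,-0.006,0.05,1],
  [0,-0.004,0.013,-0.009,-0.006,0.07,1],
  [0,-0.004,0.013,-0.009,-0.006,0.07,1],
  [0,-0.004,0.013,-0.009,-0.006,0.07,1],
])

```text
t: 2.85
tool_pos: [0.5431, -0.2215, 0.1305]
ee_rot: [0.002, 0.566, 0.824, 0.0]
contact_force: [0.3, -0.1, -0.2]
width: 1.0
gripper_force: 0.0
```

```bash
python3 -c "
from h import *
st();go(.542,-.2195,.07,21)"
```

```text
t 2.85 p [ 0.5431 -0.2215  0.1305] yaw 21.0 tilt [ 0.0036 -0.0016] F [ 0.3 -0.1 -0.2] M [-0.03  0.02  0.01] w 1.0 g 0.0 q [-0.25  0.45  0.7   1.87 -0.35  0.95  0.98]
rot [0.0028 0.0027 0.0001] shift [ 0.0024 -0.0005  0.0605] dist 0.061
```

Request:
nudge_tcp([
  [0.001,0.001,0,0.002,0,0.04,1],
  [0.001,0.001,0,0.002,0,0.0605,1],
  [0.001,0.001,0,0.002,0,0.0605,1],
  [0.001,0.001,0,0.002,0,0.0605,1],
])

```text
t: 3.35
tool_pos: [0.5422, -0.221, 0.0699]
ee_rot: [0.001, 0.567, 0.824, -0.0]
contact_force: [-0.5, -0.2, -1.0]
width: 1.0
gripper_force: 0.0
```

```bash
python3 -c "
from h import *
st();go(.542,-.2195,.07,21)
s=viewer.grab_frame('scene');t=viewer.grab_frame('top')
f=lambda im,x,y,r:cv2.resize(im[y-r:y+r,x-r:x+r],(390,390),interpolation=3)
cv2.imwrite('pics/g1.png',np.hstack([f(s,254,165,35),f(t,412,208,30)]))"
```

```text
t 3.35 p [ 0.5422 -0.221   0.0699] yaw 20.9 tilt [ 0.0023 -0.0018] F [-0.5 -0.2 -1. ] M [-0.01 -0.02  0.01] w 1.0 g 0.0 q [-0.21  0.54  0.65  1.9  -0.42  0.84  1.03]
rot [ 0.0015  0.0025 -0.0017] shift [ 0.0015  0.0003 -0.0001] dist 0.002
```

View pics/g1.png

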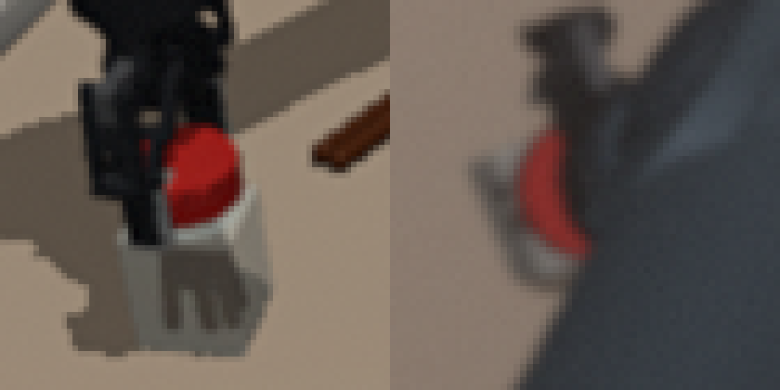

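```bash
python3 -c "
from h import *
c,s=np.cos(np.radians(21)),np.sin(np.radians(21))
for r in(.043,.055):
  for z in(.06,.07,.08,.09): print(r,z,proj('scene',[[.542+r*c,-.2205+r*s,z]]).round(1))"
```

```text
0.043 0.06 [[247.7 180. ]]
0.043 0.07 [[247.1 177.2]]
0.043 0.08 [[246.5 174.3]]
0.043 0.09 [[246.  171.4]]
0.055 0.06 [[246.3 182.7]]
0.055 0.07 [[245.7 179.8]]
0.055 0.08 [[245.1 177. ]]
0.055 0.09 [[244.5 174. ]]
```

Request:
nudge_tcp([
  [0,0,0,0,0,0,0],
  [0,0,0,0,0,0,0],
  [0,0,0,0,0,0,0],
  [0,0,0,0,0,0,0],
])

```text
t: 3.95
tool_pos: [0.5435, -0.2203, 0.0701]
ee_rot: [0.002, 0.567, 0.824, 0.001]
contact_force: [1.6, 2.0, 4.9]
width: 0.677
gripper_force: 66.9
```

```bash
python3 -c "
from h import *
st()"
```

```text
t 3.95 p [ 0.5435 -0.2203  0.0701] yaw 20.94 tilt [ 0.0044 -0.0012] F [1.6 2.  4.9] M [ 0.27 -0.45 -0.02] w 0.677 g 66.9 q [-0.21  0.54  0.65  1.9  -0.43  0.84  1.03]
```

Request:
nudge_tcp([
  [0,0,0,0,0,-0.03,0],
  [0,0,0,0,0,-0.08,0],
  [0,0,0,0,0,-0.13,0],
  [0,0,0,0,0,-0.15,0],
  [0,0,0,0,0,-0.15,0],
])

```text
t: 4.58
tool_pos: [0.5408, -0.2203, 0.2184]
ee_rot: [0.0, 0.567, 0.824, -0.0]
contact_force: [-0.3, -0.1, -4.0]
width: 0.679
gripper_force: 67.5
```

```bash
python3 -c "
from h import *
st();go(.56,.2153,.22,15.1)"
```

```text
t 4.58 p [ 0.5408 -0.2203  0.2184] yaw 20.91 tilt [ 0.0004 -0.0008] F [-0.3 -0.1 -4. ] M [-0.06  0.   -0.03] w 0.679 g 67.5 q [-0.32  0.33  0.77  1.8  -0.26  1.11  0.9 ]
rot [1.000e-04 9.000e-04 1.014e-01] shift [ 0.4     0.1734 -0.0019] dist 0.436
```

Request:
nudge_tcp([
  [0,0,0.02,0.05,0.022,0,0],
  [0,0,0.05,0.1,0.043,0,0],
  [0,0,0.05,0.15,0.065,0,0],
  [0,0,0.1,0.2,0.087,0,0],
  [0,0,0.1,0.25,0.108,0,0],
  [0,0,0.1,0.3,0.13,0,0],
  [0,0,0.1,0.35,0.152,0,0],
  [0,0,0.101,0.4,0.173,0,0],
])

```text
t: 5.58
tool_pos: [0.5573, 0.216, 0.2142]
ee_rot: [-0.001, 0.608, 0.794, -0.004]
contact_force: [1.0, 0.3, -4.0]
width: 0.678
gripper_force: 67.1
```

Request:
nudge_tcp([
  [0,0,0,0,0,0.03,0],
  [0,0,0,0,0,0.06,0],
  [0,0,0,0,0,0.08,0],
  [0,0,0,0,0,0.08,0],
  [0,0,0,0,0,0.08,0],
])

```text
t: 6.2
tool_pos: [0.5607, 0.2149, 0.1387]
ee_rot: [0.001, 0.608, 0.794, 0.0]
contact_force: [0.6, 0.6, -3.6]
width: 0.677
gripper_force: 67.4
```

```bash
python3 -c "
from h import *
st();go(.56,.2153,.08,15.1)
s=viewer.grab_frame('scene');t=viewer.grab_frame('top')
f=lambda im,x,y,r:cv2.resize(im[y-r:y+r,x-r:x+r],(390,390),interpolation=3)
cv2.imwrite('pics/n1s.png',s);cv2.imwrite('pics/n1.png',np.hstack([f(s,390,220,60),f(t,265,200,40)]))"
```

```text
t 6.2 p [0.5607 0.2149 0.1387] yaw 15.09 tilt [ 0.0012 -0.0008] F [ 0.6  0.6 -3.6] M [ 0.01 -0.04 -0.01] w 0.677 g 67.4 q [-0.89  0.43  0.57  1.82 -0.28  0.96  0.06]
rot [ 0.001   0.0011 -0.0002] shift [ 0.0006 -0.0006  0.0587] dist 0.059
```

View pics/n1.png

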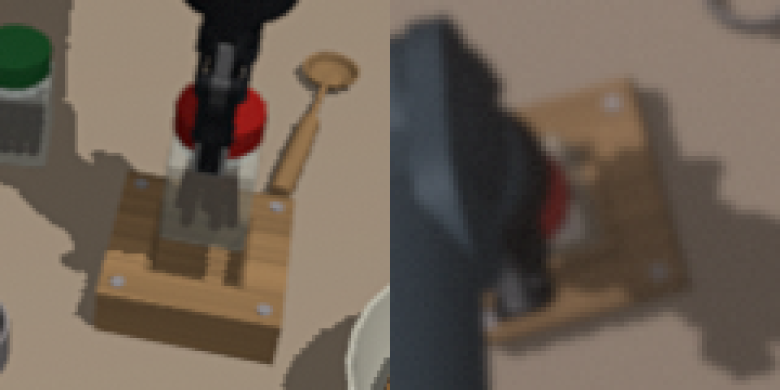

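The jar hangs squared over the pocket, with its front underside corners near crop (160,240) and (245,250). I'll compare the predicted lid and base outlines against the image.

```bash
python3 -c "
from h import *
x,y=.5607,.2149
a=np.linspace(0,2*np.pi,72,0);z=.0687
P=np.array([[x+.03*np.cos(b),y+.03*np.sin(b),z+h] for b in a for h in(.084,.106)])
q=(proj('scene',P)-[330,160])*3.25; print('lid L,R,T,B',q[:,0].min(),q[:,0].max(),q[:,1].min(),q[:,1].max())
t=np.radians(15.1+45+90*np.arange(4)); 
print((proj('scene',np.c_[x+.0424*np.cos(t),y+.0424*np.sin(t),0*t+z])-[330,160])*3.25)
ct=lidmask('scene',cv2.imread('pics/n1s.png'),(370,170,420,225)); print((ct.min(0)-[330,160]-.0)*3.25,(ct.max(0)+1-[330,160])*3.25)"
```

```text
lid L,R,T,B 169.3301829729463 263.71667191553524 76.799831334897 160.33985009890174
[[237.96762356 254.22678767]
 [246.84589233 195.65597376]
 [165.82075986 181.4807703 ]
 [152.89078253 238.45362766]]
[230.75  87.75] [266.5  159.25]
```

```bash
python3 -c "
from h import *
go(.5603,.2141,.1,15.1)"
```

```text
rot [ 0.003   0.0003 -0.    ] shift [-0.0009 -0.0014  0.0398] dist 0.04
```

Request:
nudge_tcp([
  [0.001,0.001,0,-0.0007,-0.0006,0.01,0],
  [0.001,0.001,0,-0.0007,-0.0006,0.02,0],
  [0.001,0.001,0,-0.0007,-0.0006,0.03,0],
  [0.001,0.001,0,-0.0007,-0.0006,0.038,0],
  [0.001,0.001,0,-0.0007,-0.0006,0.038,0],
])

```text
t: 6.92
tool_pos: [0.5594, 0.2142, 0.0994]
ee_rot: [-0.0, 0.608, 0.794, -0.001]
contact_force: [-0.0, 0.4, -3.8]
width: 0.675
gripper_force: 67.4
```

```bash
python3 -c "
from h import *
st()"
```

```text
t 6.92 p [0.5594 0.2142 0.0994] yaw 15.13 tilt [-0.0017 -0.001 ] F [-0.   0.4 -3.8] M [ 0.   -0.08  0.03] w 0.675 g 67.4 q [-0.87  0.49  0.55  1.85 -0.31  0.9   0.08]
```

Request:
nudge_tcp([
  [0,0,0,0,0,0.006,0],
  [0,0,0,0,0,0.012,0],
  [0,0,0,0,0,0.016,0],
  [0,0,0,0,0,0.019,0],
  [0,0,0,0,0,0.020,0],
  [0,0,0,0,0,0.020,0],
])

```text
t: 7.68
tool_pos: [0.5596, 0.2143, 0.0804]
ee_rot: [-0.0, 0.608, 0.794, -0.0]
contact_force: [0.2, -0.2, -3.9]
width: 0.676
gripper_force: 67.6
```

```bash
python3 -c "
from h import *
st()"
```

```text
t 7.67 p [0.5596 0.2143 0.0804] yaw 15.13 tilt [-0.0011 -0.0003] F [ 0.2 -0.2 -3.9] M [-0.02  0.04 -0.01] w 0.676 g 67.6 q [-0.86  0.51  0.53  1.86 -0.33  0.86  0.1 ]
```

Request:
nudge_tcp([
  [0,0,0,0,0,0.001,0],
  [0,0,0,0,0,0.002,0],
  [0,0,0,0,0,0.002,0],
  [0,0,0,0,0,0.002,0],
])

```text
t: 8.18
tool_pos: [0.5604, 0.2149, 0.0797]
ee_rot: [-0.0, 0.608, 0.794, 0.001]
contact_force: [-2.8, 0.9, 5.7]
width: 0.678
gripper_force: 68.5
```

```bash
python3 -c "
from h import *
st()"
```

```text
t 8.18 p [0.5604 0.2149 0.0797] yaw 15.14 tilt [0.0004 0.0013] F [-2.8  0.9  5.7] M [-0.01  0.6  -0.04] w 0.678 g 68.5 q [-0.86  0.51  0.53  1.85 -0.34  0.86  0.1 ]
```

Request:
nudge_tcp([
  [0,0,-0.1,0,0,0,0],
  [0,0,-0.2,0,0,-0.0003,0],
  [0,0,-0.3,0,0,-0.0005,0],
  [0,0,-0.4,0,0,-0.0006,0],
  [0,0,-0.5,0,0,-0.0008,0],
  [0,0,-0.6,0,0,-0.0009,0],
  [0,0,-0.7,0,0,-0.001,0],
  [0,0,-0.8,0,0,-0.0012,0],
])

```text
t: 9.18
tool_pos: [0.5621, 0.2142, 0.0809]
ee_rot: [0.002, 0.25, 0.968, 0.001]
contact_force: [1.4, 1.3, 1.8]
width: 0.676
gripper_force: 66.9
```

```bash
python3 -c "
from h import *
st()"
```

```text
t 9.18 p [0.5621 0.2142 0.0809] yaw 61.09 tilt [0.0042 0.0008] F [1.4 1.3 1.8] M [-0.12 -0.09 -0.12] w 0.676 g 66.9 q [-0.72  0.48  0.35  1.85 -0.21  0.85  0.8 ]
```

Request:
nudge_tcp([
  [0,0,-0.1,0,0,-0.0001,0],
  [0,0,-0.2,0,0,-0.0003,0],
  [0,0,-0.3,0,0,-0.0004,0],
  [0,0,-0.4,0,0,-0.0006,0],
  [0,0,-0.5,0,0,-0.0007,0],
  [0,0,-0.6,0,0,-0.0008,0],
  [0,0,-0.7,0,0,-0.0008,0],
  [0,0,-0.74,0,0,-0.0008,0],
])

```text
t: 10.18
tool_pos: [0.5621, 0.215, 0.0823]
ee_rot: [0.002, -0.117, 0.993, 0.001]
contact_force: [-0.7, 0.6, 5.5]
width: 0.678
gripper_force: 67.1
```

Request:
nudge_tcp([
  [0,0,0,0,0,0,0],
  [0,0,0,0,0,0,0],
], quiet=true)

```text
ok
```

```bash
python3 -c "
from h import *
st()
arm_p=viewer.grab_frame('scene');f=lambda im,x,y,r:cv2.resize(im[y-r:y+r,x-r:x+r],(390,390),interpolation=3)
cv2.imwrite('pics/u1.png',f(arm_p,390,220,45))"
```

```text
t 10.43 p [0.5621 0.2149 0.0823] yaw 103.35 tilt [0.0042 0.0018] F [-0.8  0.3  4.9] M [-0.01  0.04 -0.02] w 0.678 g 67.1 q [-0.59  0.47  0.19  1.84 -0.11  0.84  1.46]
```

View pics/u1.png

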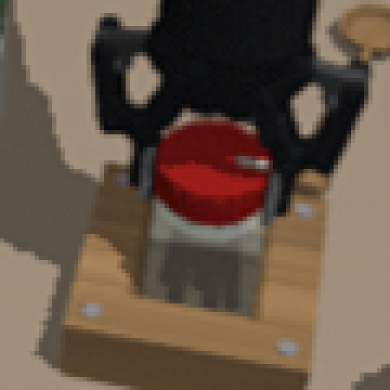

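Request:
nudge_tcp([
  [0,0,0,0,0,-0.001,0],
  [0,0,0,0,0,-0.002,0],
  [0,0,0,0,0,-0.003,0],
  [0,0,0,0,0,-0.004,0],
  [0,0,0,0,0,-0.005,0],
  [0,0,0,0,0,-0.006,0],
  [0,0,0,0,0,-0.006,0],
])

```text
t: 11.35
tool_pos: [0.5583, 0.2139, 0.0854]
ee_rot: [-0.002, -0.116, 0.993, -0.0]
contact_force: [1.6, 1.0, -2.2]
width: 0.676
gripper_force: 66.5
```

```bash
python3 -c "
from h import *
st()"
```

```text
t 11.35 p [0.5583 0.2139 0.0854] yaw 103.37 tilt [-0.0035 -0.0013] F [ 1.6  1.  -2.2] M [ 0.12 -0.24 -0.07] w 0.676 g 66.5 q [-0.59  0.46  0.19  1.84 -0.11  0.86  1.46]
```

Request:
nudge_tcp([
  [0,0,0,0,0,-0.001,0],
  [0,0,0,0,0,-0.002,0],
  [0,0,0,0,0,-0.003,0],
  [0,0,0,0,0,-0.003,0],
  [0,0,0,0,0,-0.003,0],
])

```text
t: 11.98
tool_pos: [0.5597, 0.2143, 0.0894]
ee_rot: [-0.0, -0.116, 0.993, -0.0]
contact_force: [-0.1, 0.2, -0.4]
width: 0.678
gripper_force: 66.6
```

```bash
python3 -c "
from h import *
st()
arm_p=viewer.grab_frame('scene');f=lambda im,x,y,r:cv2.resize(im[y-r:y+r,x-r:x+r],(390,390),interpolation=3)
cv2.imwrite('pics/u2.png',f(arm_p,390,220,45))"
```

```text
t 11.97 p [0.5597 0.2143 0.0894] yaw 103.36 tilt [-0.0007 -0.0001] F [-0.1  0.2 -0.4] M [ 0.14 -0.17  0.03] w 0.678 g 66.6 q [-0.59  0.45  0.19  1.84 -0.11  0.86  1.46]
```

View pics/u2.png

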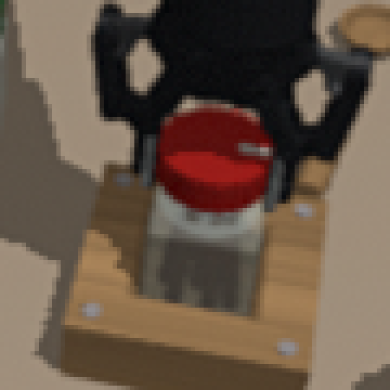

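The lid is free: the force is only its own weight, the neck shows beneath it, and the jar's lower edge has not moved. I'll lift to the final gap.

Request:
nudge_tcp([
  [0,0,0,0,0,-0.006,0],
  [0,0,0,0,0,-0.012,0],
  [0,0,0,0,0,-0.018,0],
  [0,0,0,0,0,-0.026,0],
  [0,0,0,0,0,-0.033,0],
  [0,0,0,0,0,-0.037,0],
  [0,0,0,0,0,-0.037,0],
  [0,0,0,0,0,-0.037,0],
])

```text
t: 13.02
tool_pos: [0.5594, 0.2142, 0.1261]
ee_rot: [-0.001, -0.116, 0.993, -0.0]
contact_force: [-0.6, -0.2, -0.8]
width: 0.678
gripper_force: 66.5
```

Request:
nudge_tcp([
  [0,0,0,0,0,0,0],
  [0,0,0,0,0,0,0],
  [0,0,0,0,0,0,0],
  [0,0,0,0,0,0,0],
], quiet=true)

```text
ok
```

```bash
python3 -c "
from h import *
st()
s=viewer.grab_frame('scene');f=lambda im,x,y,r:cv2.resize(im[y-r:y+r,x-r:x+r],(540,540),interpolation=3)
cv2.imwrite('pics/u3.png',f(s,395,210,45))"
```

```text
t 13.53 p [0.5596 0.2142 0.1263] yaw 103.36 tilt [-0.001  -0.0003] F [0.2 0.6 0.5] M [-0.09 -0.03  0.05] w 0.677 g 66.5 q [-0.6   0.4   0.2   1.82 -0.1   0.93  1.45]
```

View pics/u3.png

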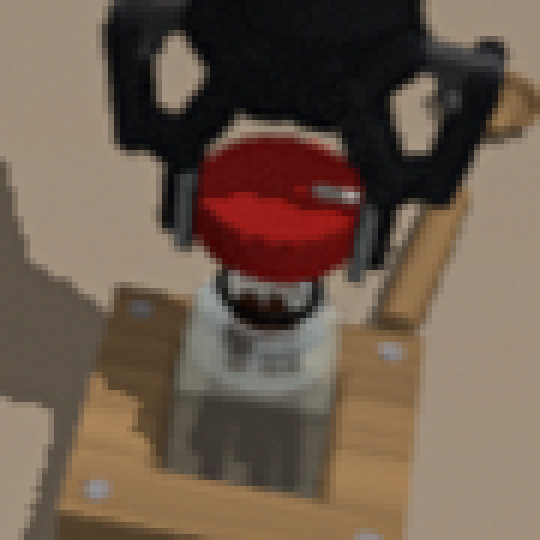

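```bash
python3 -c "
from h import *
im=cv2.imread('pics/u3.png')
k=lambda p:(np.array(p)-[350,165]+.5)*6-.5
for x,y in((.56,.2153),(.565,.2153),(.56,.2203)): print(x,y,'mouth',k(proj('scene',[[x,y,.117]]))[0].round(1),'lid hull c',k(hullc('scene',(x,y),.1407)[0]).round(1))
s=viewer.grab_frame('scene');x0,y0=375,180
ct=lidmask('scene',s,(x0,y0,420,220));print('obs lid',k(cc(ct)[0]),k(ct.min(0)),k(ct.max(0)))
r=least_squares(lambda p:hullc('scene',p,.1407)[0]-cc(ct)[0],[.56,.215],diff_step=1e-4);print(r.x)
# ring: dark pixels below the lid
g=cv2.cvtColor(s,cv2.COLOR_BGR2GRAY)[208:222,383:408];print(g)"
```

```text
0.56 0.2153 mouth [268.5 282.4] lid hull c [279.5 215. ]
0.565 0.2153 mouth [263.4 290.4] lid hull c [274.3 222.9]
0.56 0.2203 mouth [280.9 286.9] lid hull c [292.3 219.4]
obs lid [278.78353949 208.81779258] [200.5 140.5] [362.5 278.5]
[0.55695262 0.21378339]
[[148 142 116  68  29  23  27  30  31  31  36  34  35  37  38  37  40  36
   34  40  38  34  37  43  62]
 [147 148 145 108  41  33  39  29  27  31  34  35  36  39  37  38  41  39
   39  40  34  37  59  79  82]
 [146 150 134  79  38  85  98  56  39  38  33  29  32  34  36  34  35  34
   34  35  43  74 116 136 107]
 [147 154 127  46  51 117 134 106  93  80  55  48  47  45  42  43  46  53
   45  31  77 122 146 151 119]
 [144 147 119  48  45 109 135 125 121 117 113 109 107  98  87  87  95 119
  107  40  65 125 150 149 141]
 [152 155 128  62  28  95 118  88  78  94 116 109  95 103 107 107 107 117
   99  33  60 123 149 148 147]
 [146 154 148 109  27  51  68  40  28  47  79  79  51  58  90 108 107 106
   81  27  63 117 142 146 145]
 [144 155 155 129  61  19  19  15  13  22  49  50  23  26  65 109 123 102
   56  35  86 124 140 145 145]
 [137 146 146 145 115  58  12   7  11  16  27  28  18  19  35  66  77  53
   31  76 125 147 154 145 139]
 [127 134 136 143 137  93  29   7   9   7  10  18  21  20  19  22  22  24
   60 117 151 162 162 151 144]
 [126 126 128 131 128 110  81  42  18   8   7  13  13   7   8  13  39  89
  134 149 153 157 151 140 135]
 [128 126 123 118  99  84  96  95  68  40  29  30  29  27  30  48  91 131
  150 151 152 151 140 123 109]
 [128 128 122 112  84  58  70  83  92  99  93  82  82  92 101 104 119 137
  141 145 151 147 138 124 109]
 [130 133 132 115  85  62  55  62  71  84  92  94  98 106 106 110 122 136
  141 142 144 145 144 127 110]]
```

```bash
python3 -c "
from h import *
a=np.linspace(0,2*np.pi,180)
for x in(.557,.56,.563):
  for r in(.0175,.0185): 
    q=proj('scene',np.c_[x+r*np.cos(a),.2153+r*np.sin(a),0*a+.117]);print('ring',x,r,'L,R,bottom',q[:,0].min().round(2),q[:,0].max().round(2),q[:,1].max().round(2))
for x in(.557,.56):
  P=np.array([[x+.03*np.cos(b),.2148+.03*np.sin(b),z] for b in a for z in(.1407,.1627)]);q=proj('scene',P);print('lid',x,q.min(0),q.max(0))
s=viewer.grab_frame('scene').astype(int)
print((s[184:214,396,2]-s[184:214,396,1]).tolist(),s[184:192,396].tolist());print(s[214:224,394].mean(1).round().tolist())
go(.561,.2145,.1265,103.3)"
```

```text
ring 0.557 0.0175 L,R,bottom 387.06 402.65 216.24
ring 0.557 0.0185 L,R,bottom 386.61 403.1 216.56
ring 0.56 0.0175 L,R,bottom 386.53 402.16 217.06
ring 0.56 0.0185 L,R,bottom 386.09 402.61 217.38
ring 0.563 0.0175 L,R,bottom 386.01 401.67 217.88
ring 0.563 0.0185 L,R,bottom 385.56 402.12 218.2
lid 0.557 [382.24882311 186.85501179] [410.917746   212.34631631]
lid 0.56 [381.70403243 187.59712174] [410.42882615 213.18026366]
[1, 7, 13, 34, 64, 78, 77, 75, 75, 75, 76, 76, 72, 77, 117, 128, 126, 126, 127, 126, 122, 93, 76, 76, 76, 74, 79, 64, 15, 6] [[18, 17, 18], [66, 75, 82], [117, 136, 149], [81, 94, 128], [27, 31, 95], [9, 11, 89], [10, 12, 89], [12, 15, 90]]
[77.0, 50.0, 28.0, 16.0, 9.0, 28.0, 81.0, 94.0, 111.0, 108.0]
rot [-0.     -0.0009  0.0011] shift [-0.0013 -0.0001 -0.0002] dist 0.001
```

Measured against the open ring, the lid sits about 3 mm too far back in x and is fine sideways. I'll trim it to centre.

Request:
nudge_tcp([
  [0,0,0,-0.0015,-0.0003,0,0],
  [0,0,0,-0.003,-0.0007,0,0],
  [0,0,0,-0.003,-0.0007,0,0],
  [0,0,0,-0.003,-0.0007,0,0],
  [0,0,0,-0.003,-0.0007,0,0],
  [0,0,0,-0.003,-0.0007,0,0],
])

```text
t: 14.42
tool_pos: [0.5627, 0.2143, 0.1263]
ee_rot: [-0.0, -0.116, 0.993, -0.0]
contact_force: [0.6, 0.1, -0.4]
width: 0.677
gripper_force: 66.5
```

```bash
python3 -c "
from h import *
st();s=viewer.grab_frame('scene')
ct=lidmask('scene',s,(375,180,420,220))
r=least_squares(lambda p:hullc('scene',p,.1407)[0]-cc(ct)[0],[.56,.215],diff_step=1e-4);print(r.x)
cv2.imwrite('pics/f.png',s)"
```

```text
t 14.43 p [0.5627 0.2143 0.1263] yaw 103.36 tilt [-0.0009 -0.0003] F [ 0.6  0.1 -0.4] M [-0.01 -0.01  0.  ] w 0.677 g 66.5 q [-0.59  0.41  0.2   1.81 -0.1   0.93  1.45]
[0.56031447 0.2137758 ]
```

View pics/f.png

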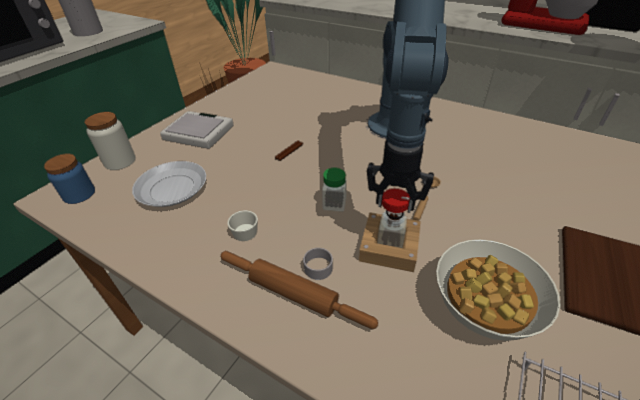

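The lid, at about (396,198), is held level over the open jar seated in the block at (391,240). Every bystander is where it started, so I'm handing in.

```bash
python3 -c "
from station import arm, viewer, get_state
print(arm.sign_off())"
```

```text
the job is handed in; nothing more can be done
None
```

The job is handed in at about 14.5 s: the jar is seated in the block, and the unscrewed lid is held level over its open mouth with about 24 mm of clear air, worked out from the arm's height; nothing else was moved.

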